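# Stock the gravity-feed slides, pale to dark

## Robot

A 6-joint arm with a two-finger parallel gripper is mounted at the origin on a cart in front of the work surface, level with it; the furniture and walls round the work are solid. World frame = base frame: x ahead of the robot, y to its left, z up, the work surface at z = 0. Lengths are in m, angles in rad, forces in N, time in s.
With the tool pointing down it reaches from about 0.275 to 0.775 m from the base axis. Payload 14.6 kg.
Tool frame: the origin (TCP) lies midway between the tips of the shut fingers; the grasp point (between the pads) lies 19 mm behind it (bot.grip_depth is the z of the grasp point in the tool frame, in m); z points along the fingers, y is the line along which they close (so a half turn about z gives the same grasp; the last joint's range is limited). The gripper opens to 85 mm and grips with 20 to 120 N. Pads are 22 mm wide; open, the fingers measure 114 mm over their backs; the gripper's body (76 mm by 85 mm) begins 54 mm behind the grasp point. The pads swing forward as they close: fully open they stand 13 mm farther back than shut.
Start: joints at [-1.405, 0.263, -0.048, 1.259, 0, 1.415], TCP at [0.166, -0.498, 0.231] pointing down, gripper open.
Joint ranges: [-2.65, 2.65], [-0.89, 1.7], [-1.18, 1.37], [-2.13, 2.11], [-1.35, 1.29], [-3.14, 3.14]. Speed limits (rad/s): [1.89, 1.89, 2.57, 2.79, 3.14, 3.14].

## Interface

Orientations are given as a unit quaternion [x, y, z, w].
In Python, from workcell import bot gives the robot as it stands.
- The arm moves only by the tool carry_out, never from a script. Its argument "series" is a list of rows, each an object with "slide": the shift along the tool's x, y, z in mm, a list of three; "rotation": the turn, a rotation vector about the tool's x, y, z in rad, a list of three; "claw": the closure in counts, from 0 (fully open) to 255 (shut). A call has 1 to 5 rows; each row shifts and turns the commanded pose from where the row before left it, along the tool's axes as they then stand; what a row does not reach is not made up. A row lasts 1/8 s, in which the tool goes at most 62.5 mm and 10.7 degrees, less where a joint would pass 70% of its speed; a pose out of reach is approached as far as the arm can. A call with a gripper value outside its range is refused whole. The fingers move at their own pace and stop on an object; "force" is the grip in N (left out, the last holds). Time passes only in rows, so rows that do not move let the fingers close. It gives the time, the measured TCP pose, the force, the opening and the grip force at its end, in the units of the state.
- bot.read_state(): the state, without advancing time (a new reading comes with each control period).
- bot.capture(name): name is "scene" or "top"; returns (picture, depth): 400x640x3 uint8, red, green, blue; 400x640 float32, m along the optical axis (not along the pixel's ray), 0 where there is no reading.
- bot.camera_info(name): a dict with "fx", "fy", "cx", "cy" (pixels), "world_from_camera" (4x4, takes a point from camera to world coordinates). Camera axes: x right, y down, z forward; pixel columns grow to the right and rows downward; lengths in m; the calibration is good to about 2 mm. A picture is of the moment at which its call begins. camera_info takes no time and is no camera call.
- bot.hand_in(): hands the job in; it is judged then, once.
Trained networks look in the newest picture that a camera, given by its name, has taken for a name from the list of things; names that differ only in an ending like _2 or _b are one class to them, and where a whole thing is asked for, a point or a joint stands for the part that bears it (a point fixed in the world has none). Each returns a list of dicts, best first, with "conf" (0 to 1); they miss things now and then, are a little off and sometimes report something else, mostly with a low value. They report only what shows in the picture. A call takes as long as a camera call. They do not tell look-alikes from the thing itself.
- bot.regions_of(camera, thing): "mask" (400x640 bool, what is visible of it) and "rect" ([left, top, width, height] in pixels, round what is visible of it).
The state is a dict: "t": time; "joint_positions": joint angles; "joint_velocities": joint speeds; "joint_efforts": joint torques, N m; "tool_pos": TCP position; "tcp_rot": TCP orientation; "wrist_force": force on the tool from outside, world axes, zero at the start; "torque": the same for the moment, N m; "opening": finger opening in m; "grip_force": force on a finger pad.
Only numpy, scipy, OpenCV 4.12 (cv2) and the standard library are available. Lean on these libraries where they do the work, as an engineer would, in place of code of your own. Each camera call takes 0.05 s, during which the arm holds its last target. There are 200 camera calls.

## Task

Stock the two sloping gravity-feed slides for service, palest at the front stop and darkest last: in the narrow slide the white shaker, then the olive-green, then the red; in the wide slide the tan tub, then the red tub. Set each one upright in its lane and let it slide down until it rests against the stop or the one ahead. Leave everything else on the table where it is.

Things in the scene. Friction and masses are not known exactly. Their poses are not given: they have to be found in the camera images.
- white_shaker: White (palest) shaker, glass with a pale perforated cap, standing; 86 mm high, body 43 mm across up to 62 mm high and cap 40 mm above that; 0.13 kg. Origin: centre of its underside, z up its axis.
- olive_shaker: Olive-green shaker, glass with a pale perforated cap, standing; 86 mm high, body 47 mm across up to 62 mm high and cap 40 mm above that; 0.13 kg. Origin: centre of its underside, z up its axis.
- red_shaker: Dark red shaker, glass with a pale perforated cap, standing; 86 mm high, body 45 mm across up to 62 mm high and cap 40 mm above that; 0.13 kg. Origin: centre of its underside, z up its axis.
- tan_tub: Round lidded deli tub, tan (mustard) sides white snap lid with a round tan sticker, standing; 56 mm high, 65 mm across (lid rim 68 mm across, top 5 mm); 0.14 kg. Origin: centre of its underside, z up its axis.
- red_tub: Round lidded deli tub, red sides white snap lid with a round red sticker, standing; 56 mm high, 65 mm across (lid rim 68 mm across, top 5 mm); 0.14 kg. Origin: centre of its underside, z up its axis.
- narrow_slide: Narrower black roller slide, fixed; lane 54 mm wide, 215 long, 3 mm rails 14 mm above its floor, clear stop 48 mm high. Origin on the table under mid-lane; +x from stop to tail, y across, z up. Floor rises 14 deg to +x: z 16 mm at the stop face (x -104 mm), 68 at the tail. Slick: things let go upright on the floor slide down to the stop or thing ahead. Resting origins x -83, -40, +5 mm.
- wide_slide: Wider black roller slide, fixed; lane 76 mm wide, 215 long, 3 mm rails 14 mm above its floor, clear stop 34 mm high. Origin on the table under mid-lane; +x from stop to tail, y across, z up. Floor rises 14 deg to +x: z 16 mm at the stop face (x -104 mm), 68 at the tail. Slick: things let go upright on the floor slide down to the stop or thing ahead. Resting origins x -73, -7 mm.
- tin: Bystander: food tin with a cream and red label, 57 mm across, 72 mm high, standing; origin: centre of its underside.
- timer: Bystander: round kitchen timer, white base with red dial, 62 mm across, 40 mm high; origin: centre of its underside.
- clip: Bystander: red bag clip lying flat, 117 mm long (along its y), 10 mm wide, 12 mm high; origin: about its middle, on the table.
Things that resemble listed ones, but are neither listed nor needed, are in the scene too. What is shaped like the red_shaker but blue is not meant.

How it is judged:
At the end, for the whole second after the job is handed in: Narrow slide from the stop up: white, olive-green, red shaker; wide slide: tan, then red tub. Each within 10 mm along the lane of its slid-home place and 15 mm of the lane's midline, within 0.35 rad of vertical (the lane slopes 0.24), at rest (x of white_shaker in the frame of narrow_slide between -0.0934 and -0.0734 m and y of white_shaker in the frame of narrow_slide between -0.015 and 0.015 m and angle between each of white_shaker, olive_shaker, red_shaker, tan_tub, red_tub's own z axis and vertical below 0.35 rad and linear speed of each of white_shaker, olive_shaker, red_shaker, tan_tub, red_tub below 0.02 m/s and x of olive_shaker in the frame of narrow_slide between -0.0496 and -0.0296 m and y of olive_shaker in the frame of narrow_slide between -0.015 and 0.015 m and x of red_shaker in the frame of narrow_slide between -0.0047 and 0.0153 m and y of red_shaker in the frame of narrow_slide between -0.015 and 0.015 m and x of tan_tub in the frame of wide_slide between -0.0828 and -0.0628 m and y of tan_tub in the frame of wide_slide between -0.015 and 0.015 m and x of red_tub in the frame of wide_slide between -0.0168 and 0.0032 m and y of red_tub in the frame of wide_slide between -0.015 and 0.015 m); the robot touches nothing.
It fails at once if a bystander (tin, timer or clip) is moved by more than 30 mm (distance of any of tin, timer, clip from where it was at the start of the episode above 0.03 m).
It also fails if it takes over 115 s, if anything falls off the work surface, if the arm or the gripper's body presses on something with over 40 N, if the wrist force passes 120 N, or if a joint passes its speed limit or range.

## Working session

There is one attempt and no reset: what is moved stays moved. The work goes in short steps, Python scripts to look and compute and a tool call to move; the robot and the scene stay as the last step left them, time stands still between calls to the robot, and variables do not carry over. Pictures are saved under pics/ and viewed, at most 14 in all, crops included, and the job is handed in when it is done.

Besides the shell and the picture viewer there is one more tool, called after "Emit:" in YAML: its name, and indented under it one key for each argument. carry_out: Moves the arm, as the interface text tells. Its arguments: {"type":"object","properties":{"series":{"type":"array"},"force":{"type":"number"}},"required":["series"]}

```bash
ls; mkdir -p pics; python3 - <<'E'
from workcell import bot
import cv2,json
for n in("scene","top"):
    p,d=bot.capture(n); cv2.imwrite(f"pics/{n}0.png",p[:,:,::-1])
    i=bot.camera_info(n); print(n,i)
print(bot.read_state(),bot.grip_depth)
E
```

```text
pics
scene {'fx': 385.7190387808874, 'fy': 385.7190387808874, 'cx': 319.551380613485, 'cy': 198.5123124182654, 'world_from_camera': array([[-0.87429323, -0.22393949,  0.43065351, -0.0873155 ],
       [-0.48497114,  0.3657965 , -0.79435252,  1.04174368],
       [ 0.02035535, -0.90335155, -0.42841759,  0.61435818],
       [ 0.        ,  0.        ,  0.        ,  1.        ]])}
top {'fx': 436.20934958061156, 'fy': 436.20934958061156, 'cx': 315.77769469627407, 'cy': 188.55727625767105, 'world_from_camera': array([[ 0.0094866 , -0.98479907,  0.17343816,  0.32075894],
       [-0.99977564, -0.00605617,  0.02029751, -0.05051876],
       [-0.0189386 , -0.1735918 , -0.98463558,  1.19767604],
       [ 0.        ,  0.        ,  0.        ,  1.        ]])}
{'t': 0.1, 'joint_positions': array([-1.40532188e+00,  2.63453063e-01, -4.88667499e-02,  1.25939577e+00,
        7.32807495e-06,  1.41551136e+00]), 'joint_velocities': array([ 0.00051816, -0.00160108,  0.00405164, -0.00041661,  0.00097442,
       -0.00050953]), 'joint_efforts': array([ 2.90442200e-03, -6.38576102e+01,  3.85064793e+01,  1.00120978e-02,
       -7.41453704e-06, -2.26367882e-05]), 'tool_pos': array([ 0.16548972, -0.49797798,  0.23088707]), 'tcp_rot': array([ 9.87166614e-01,  1.59693031e-01,  1.32231291e-06, -4.59641133e-04]), 'wrist_force': array([ 0.14054277,  0.09354142, -0.20613142]), 'torque': array([ 0.0252714 ,  0.03454226, -0.01383322]), 'grip_force': 0.0, 'opening': 0.08553496717948016} -0.0187
```

View pics/scene0.png

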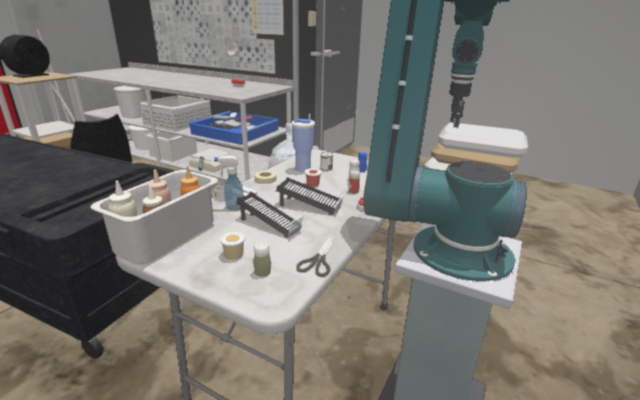

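View pics/top0.png

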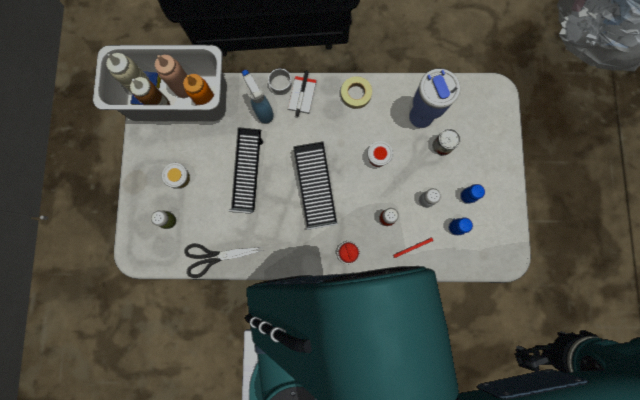

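The top view shows the narrow slide at about (246,170) and the wide slide at (315,185). The items are the tan tub (175,175), olive shaker (163,219), red tub (378,154), red shaker (389,216) and white shaker (431,197). The bystanders are the tin (447,141), timer (347,252) and clip (413,247), and the blue look-alikes are at (472,193) and (460,226).

```bash
cat > h.py <<'E'
from workcell import bot
import numpy as np, cv2
def cloud(n="top"):
    p,d=bot.capture(n); i=bot.camera_info(n)
    v,u=np.mgrid[:400,:640]
    c=np.stack([(u-i["cx"])/i["fx"]*d,(v-i["cy"])/i["fy"]*d,d,np.ones_like(d)],-1)
    w=(c@i["world_from_camera"].T)[...,:3]; w[d==0]=np.nan
    return p,w
E
python3 - <<'E'
from h import *
np.set_printoptions(precision=4,suppress=True)
p,w=cloud()
H=dict(white_shaker=.086,olive_shaker=.086,red_shaker=.086,tan_tub=.056,red_tub=.056,tin=.072,timer=.04,clip=.012)
for n,h in H.items():
    for r in bot.regions_of("top",n)[:5]:
        q=w[r["mask"]]; q=q[~np.isnan(q[:,0])]
        t=q[abs(q[:,2]-h)<.008]
        if len(t)<3: print(n,r["conf"],r["rect"],"no top",q[:,2].max() if len(q) else 0);continue
        lo,hi=t.min(0),t.max(0)
        print(n,round(r["conf"],2),r["rect"],"mid",(lo+hi)/2,"mean",t.mean(0),"size",hi-lo)
for n in("narrow_slide","wide_slide"):
    for r in bot.regions_of("top",n)[:2]:
        m=r["mask"];q=w[m];q=q[~np.isnan(q[:,0])]
        print(n,r["conf"],r["rect"],len(q)); 
        q=q[q[:,2]>.008]
        rect=cv2.minAreaRect((q[:,:2]*1000).astype(np.float32)); print(rect)
        A=np.c_[q[:,:2],np.ones(len(q))]; s=np.linalg.lstsq(A,q[:,2],rcond=None)[0]; print("plane",s,np.hypot(*s[:2]),"yaw up",np.arctan2(s[1],s[0]))
E
```

```text
white_shaker 0.87 [417.6, 186.3, 22.1, 25.7] mid [ 0.5013 -0.3289  0.0837] mean [ 0.5008 -0.3278  0.0838] size [0.0396 0.0398 0.0111]
olive_shaker 0.7 [152.1, 211.2, 22.7, 17.4] mid [0.4378 0.3776 0.0843] mean [0.4383 0.378  0.084 ] size [0.0365 0.0356 0.0121]
red_shaker 0.75 [459.7, 184.8, 25.2, 15.6] mid [ 0.5138 -0.441   0.0835] mean [ 0.5139 -0.441   0.0837] size [0.0367 0.0359 0.0106]
red_shaker 0.74 [378.9, 210.6, 21.8, 14.6] mid [ 0.45   -0.2187  0.0835] mean [ 0.4498 -0.2186  0.0841] size [0.0366 0.0362 0.0109]
red_shaker 0.55 [445.6, 216.5, 30.2, 19.7] mid [ 0.4269 -0.4072  0.0841] mean [ 0.4263 -0.406   0.0839] size [0.0382 0.0394 0.012 ]
tan_tub 0.58 [163.4, 164.8, 26.8, 21.3] mid [0.5585 0.3557 0.0559] mean [0.5578 0.3545 0.0555] size [0.0653 0.067  0.0154]
red_tub 0.7 [364.6, 144.2, 26.3, 23.5] mid [ 0.62   -0.1965  0.055 ] mean [ 0.6195 -0.1969  0.0552] size [0.0669 0.0646 0.0136]
tin 0.63 [435.3, 128.3, 22.4, 25.3] mid [ 0.6565 -0.3804  0.0698] mean [ 0.6565 -0.3801  0.0692] size [0.0563 0.0549 0.0116]
tin 0.58 [228.3, 126.2, 32.5, 89.9] mid [0.5708 0.157  0.0719] mean
[... 288 characters left out ...]
  0.1062 0.0123]
narrow_slide 0.74 [232.4, 126.0, 24.4, 89.6] 1924
((571.0437622070312, 164.98675537109375), (61.82417678833008, 226.27206420898438), 84.75150299072266)
plane [ 0.2152 -0.0485 -0.0714] 0.22055043093297957 yaw up -0.221717677850846
narrow_slide 0.56 [149.2, 210.6, 26.4, 18.9] 393
((439.4421691894531, 377.7215576171875), (41.74775695800781, 49.50115203857422), 65.98655700683594)
plane [ 0.2047  1.1831 -0.4662] 1.2007038799885141 yaw up 1.3994382972164385
wide_slide 0.82 [295.8, 141.0, 43.3, 91.4] 2585
((532.0516967773438, -23.857044219970703), (224.43045043945312, 81.86689758300781), 10.043089866638184)
plane [ 0.2226  0.0415 -0.0743] 0.226472103496452 yaw up 0.1842206378780273
```

```bash
python3 - <<'E'
from h import *
np.set_printoptions(precision=4,suppress=True)
for cam in("top","scene"):
  W=[];
  for k in range(3):
    p,w=cloud(cam);W.append(w)
  w=np.nanmean(W,0)
  for n in("narrow_slide","wide_slide"):
    rs=bot.regions_of(cam,n)
    if not rs: print(cam,n,"none");continue
    m=cv2.dilate(rs[0]["mask"].astype(np.uint8),np.ones((5,5)))>0
    dark=p.max(-1)<110
    q=w[m]; q=q[~np.isnan(q[:,0])]; q=q[(q[:,2]>.012)&(q[:,2]<.12)]
    c=q[:,:2].mean(0); yaw=-.09 if n[0]=="n" else .175
    for it in range(4):
        ex=np.array([np.cos(yaw),np.sin(yaw)]);ey=np.array([-ex[1],ex[0]])
        X=(q[:,:2]-c)@ex;Y=(q[:,:2]-c)@ey
        b=np.arange(-.09,.091,.012);mid=[];xs=[];wd=[]
        for l in b:
            s=(X>l)&(X<l+.012)
            if s.sum()>8: mid.append((Y[s].min()+Y[s].max())/2);xs.append(l+.006);wd.append(np.ptp(Y[s]))
        f=np.polyfit(xs,mid,1); yaw+=f[0]; c=c+ey*f[1]
    s=abs(Y)<.018
    c=c+ex*(X.min()+X.max())/2; X=X-(X.min()+X.max())/2
    print(cam,n,"c",c,"yaw",yaw,"width",np.median(wd),"res",np.std(mid-np.polyval(f,xs)),"len",np.ptp(X),"zfit",np.polyfit(X[s],q[s,2],1))
E
```

```text
top narrow_slide c [0.5708 0.1646] yaw -0.09419529261985142 width 0.05960404843184832 res 0.0003964008180736065 len 0.22710755668227955 zfit [0.2073 0.0426]
top wide_slide c [ 0.5315 -0.0239] yaw 0.17718834971237213 width 0.08135445373119618 res 0.0001561023869847579 len 0.223367911986775 zfit [0.2249 0.0422]
scene narrow_slide c [0.6248 0.1585] yaw -0.09525967404977531 width 0.06063437308796628 res 0.0003938081831498815 len 0.33798153366022005 zfit [0.0971 0.0483]
scene wide_slide c [ 0.5295 -0.0336] yaw -0.11689260783979909 width 0.08654462923237456 res 0.018037670132149547 len 0.23223467799644237 zfit [0.2214 0.043 ]<stdin>:7: RuntimeWarning: Mean of empty slice
```

```bash
cat >> h.py <<'E'
from scipy.spatial.transform import Rotation as Rn
T14=np.radians(14)
LANE=dict(n=((.5710,.1646),-.0945),w=((.5315,-.0239),.177))
def ori(yaw,tilt=0):
    ex=np.array([np.cos(yaw),np.sin(yaw),0]);ey=np.array([-ex[1],ex[0],0])
    z=np.sin(tilt)*ex-np.cos(tilt)*np.array([0,0,1]);return Rn.from_matrix(np.c_[np.cross(ey,z),ey,z])
def lane(l,x,up):
    """TCP for an object whose origin sits at lane x (slide frame), TCP `up` above its base along the lane normal"""
    c,yaw=LANE[l];ex=np.array([np.cos(yaw),np.sin(yaw),0])
    # origin on floor: floor z = .016+.2493*(x+.104)
    p=np.array([*c,0])+ex*x+np.array([0,0,.016+np.tan(T14)*(x+.104)])
    return p+up*(-np.sin(T14)*ex+np.array([0,0,np.cos(T14)])), ori(yaw,T14)
def plan(wps,step=50,start=None):
    s=bot.read_state();p,R=(s["tool_pos"],Rn.from_quat(s["tcp_rot"])) if start is None else start
    print("t",round(s["t"],2),"at",np.round(p,4),"open",round(s["opening"],4),"grip",round(float(s["grip_force"]),1))
    for P,Q in wps:
        P=np.array(P);d=P-p;rv=(R.inv()*Q).as_rotvec()
        n=max(1,int(np.ceil(max(np.linalg.norm(d)*1000/step,np.linalg.norm(rv)/.18))))
        rv=np.round(rv/n,3);rows=[]
        for k in range(n):
            t=p+(P-p)/(n-k);sl=np.round(R.inv().apply(t-p)*1000,0 if n-k>1 else 1)
            rows.append(list(map(float,sl)));p=p+R.apply(sl/1000);R=R*Rn.from_rotvec(rv)
        print("->",np.round(P,4),n,"rows rot",list(map(float,rv)),rows,"err mm",np.round((P-p)*1000,1))
    return p,R
E
python3 - <<'E'
from h import *
q=ori(-.0945)
s=bot.read_state();plan([(s["tool_pos"],q)])
p=s["tool_pos"];plan([((.501,-.328,.21),q),((.501,-.328,.03),q)],start=(p,q))
E
```

```text
t 1.15 at [ 0.1655 -0.4982  0.2313] open 0.0856 grip 0.0
-> [ 0.1655 -0.4982  0.2313] 16 rows rot [0.0, -0.0, -0.17] [[0.0, 0.0, 0.0], [0.0, 0.0, 0.0], [0.0, 0.0, 0.0], [0.0, 0.0, 0.0], [0.0, 0.0, 0.0], [0.0, 0.0, 0.0], [0.0, 0.0, 0.0], [0.0, 0.0, 0.0], [0.0, 0.0, 0.0], [0.0, 0.0, 0.0], [0.0, 0.0, 0.0], [0.0, 0.0, 0.0], [0.0, 0.0, 0.0], [0.0, 0.0, 0.0], [0.0, 0.0, 0.0], [0.0, 0.0, 0.0]] err mm [0. 0. 0.]
t 1.15 at [ 0.1655 -0.4982  0.2313] open 0.0856 grip 0.0
-> [ 0.501 -0.328  0.21 ] 8 rows rot [0.0, 0.0, 0.0] [[-40.0, 25.0, 3.0], [-40.0, 25.0, 3.0], [-40.0, 25.0, 3.0], [-40.0, 25.0, 2.0], [-39.0, 25.0, 3.0], [-40.0, 25.0, 2.0], [-39.0, 26.0, 3.0], [-39.9, 25.1, 2.3]] err mm [-0.  0.  0.]
-> [ 0.501 -0.328  0.03 ] 4 rows rot [0.0, 0.0, -0.0] [[0.0, 0.0, 45.0], [0.0, 0.0, 45.0], [0.0, 0.0, 45.0], [0.0, 0.0, 45.0]] err mm [-0.  0.  0.]
```

Emit:
carry_out:
  series:
    - {"slide": [0,0,0],"rotation": [0,0,-0.18],"claw": 0}
    - {"slide": [0,0,0],"rotation": [0,0,-0.18],"claw": 0}
    - {"slide": [0,0,0],"rotation": [0,0,-0.18],"claw": 0}
    - {"slide": [0,0,0],"rotation": [0,0,-0.18],"claw": 0}
    - {"slide": [0,0,0],"rotation": [0,0,-0.18],"claw": 0}
  force: 40

```text
t: 1.78
tool_pos: [0.1655, -0.4982, 0.2313]
tcp_rot: [0.818, 0.576, -0.0, -0.0]
wrist_force: [-0.0, 0.9, -0.9]
opening: 0.0857
grip_force: 0.0
```

Emit:
carry_out:
  series:
    - {"slide": [0,0,0],"rotation": [0,0,-0.18],"claw": 0}
    - {"slide": [0,0,0],"rotation": [0,0,-0.18],"claw": 0}
    - {"slide": [0,0,0],"rotation": [0,0,-0.18],"claw": 0}
    - {"slide": [0,0,0],"rotation": [0,0,-0.18],"claw": 0}
    - {"slide": [0,0,0],"rotation": [0,0,-0.18],"claw": 0}

```text
t: 2.4
tool_pos: [0.1656, -0.4982, 0.2313]
tcp_rot: [0.486, 0.874, 0.0, -0.0]
wrist_force: [-0.0, 0.5, -0.2]
opening: 0.0855
grip_force: 0.0
```

Emit:
carry_out:
  series:
    - {"slide": [0,0,0],"rotation": [0,0,-0.18],"claw": 0}
    - {"slide": [0,0,0],"rotation": [0,0,-0.18],"claw": 0}
    - {"slide": [0,0,0],"rotation": [0,0,-0.18],"claw": 0}
    - {"slide": [0,0,0],"rotation": [0,0,-0.18],"claw": 0}
    - {"slide": [0,0,0],"rotation": [0,0,-0.18],"claw": 0}

```text
t: 3.02
tool_pos: [0.1655, -0.4982, 0.2313]
tcp_rot: [0.057, 0.998, -0.0, 0.0]
wrist_force: [-0.2, 0.4, -0.5]
opening: 0.0857
grip_force: 0.0
```

Emit:
carry_out:
  series:
    - {"slide": [-40,25,3],"rotation": [0,0,0],"claw": 0}
    - {"slide": [-40,25,3],"rotation": [0,0,0],"claw": 0}
    - {"slide": [-40,25,3],"rotation": [0,0,0],"claw": 0}
    - {"slide": [-40,25,3],"rotation": [0,0,0],"claw": 0}

```text
t: 3.52
tool_pos: [0.3377, -0.4175, 0.2193]
tcp_rot: [0.06, 0.998, -0.0, 0.0]
wrist_force: [0.7, 0.1, -0.0]
opening: 0.0852
grip_force: 0.0
```

```bash
python3 - <<'E'
from h import *
q=ori(-.0945)
plan([((.501,-.328,.17),q),((.501,-.328,.024),q)])
E
```

```text
t 3.52 at [ 0.3377 -0.4175  0.2193] open 0.0852 grip 0.0
-> [ 0.501 -0.328  0.17 ] 4 rows rot [-0.0, 0.0, -0.007] [[-38.0, 27.0, 12.0], [-38.0, 27.0, 12.0], [-38.0, 27.0, 13.0], [-38.4, 26.0, 12.3]] err mm [-0. -0.  0.]
-> [ 0.501 -0.328  0.024] 3 rows rot [-0.0, 0.0, 0.001] [[0.0, -0.0, 49.0], [0.0, -0.0, 48.0], [0.0, -0.0, 49.0]] err mm [-0.  0.  0.]
```

Emit:
carry_out:
  series:
    - {"slide": [-38,27,12],"rotation": [0,0,-0.007],"claw": 0}
    - {"slide": [-38,27,12],"rotation": [0,0,-0.007],"claw": 0}
    - {"slide": [-38,27,13],"rotation": [0,0,-0.007],"claw": 0}
    - {"slide": [-38,26,12],"rotation": [0,0,0],"claw": 0}
    - {"slide": [0,0,0],"rotation": [0,0,0],"claw": 0}

```text
t: 4.15
tool_pos: [0.501, -0.3267, 0.169]
tcp_rot: [0.048, 0.999, 0.001, -0.0]
wrist_force: [-0.6, 0.2, -0.1]
opening: 0.0858
grip_force: 0.0
```

```bash
python3 - <<'E'
from h import *
p,w=cloud("scene"); cv2.imwrite("pics/s1.png",p[100:300,150:450,::-1].repeat(2,0).repeat(2,1))
plan([((.501,-.328,.024),ori(-.0945))])
E
```

```text
t 4.2 at [ 0.5    -0.3277  0.1697] open 0.0852 grip 0.0
-> [ 0.501 -0.328  0.024] 3 rows rot [0.0, -0.0, -0.001] [[-0.0, -0.0, 49.0], [-1.0, -0.0, 48.0], [-0.2, -0.2, 48.7]] err mm [-0. -0.  0.]
```

View pics/s1.png

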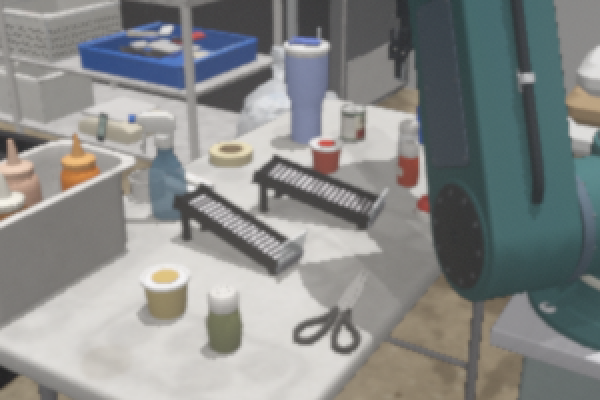

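The crop shows both slides with their clear stops at the end near the robot, at crop positions (290,250) and (378,205), and the tails uphill and away from it. That matches the depth fit. Next I descend on the white shaker.

Emit:
carry_out:
  series:
    - {"slide": [0,0,49],"rotation": [0,0,0],"claw": 0}
    - {"slide": [-1,0,48],"rotation": [0,0,0],"claw": 0}
    - {"slide": [0,0,49],"rotation": [0,0,0],"claw": 0}
    - {"slide": [0,0,0],"rotation": [0,0,0],"claw": 0}
    - {"slide": [0,0,0],"rotation": [0,0,0],"claw": 255}
  force: 40

```text
t: 4.82
tool_pos: [0.5007, -0.3298, 0.0263]
tcp_rot: [0.05, 0.999, -0.001, 0.001]
wrist_force: [-0.3, 0.5, 0.8]
opening: 0.07
grip_force: 0.0
```

Emit:
carry_out:
  series:
    - {"slide": [0,0,0],"rotation": [0,0,0],"claw": 255}
    - {"slide": [0,0,0],"rotation": [0,0,0],"claw": 255}
    - {"slide": [0,0,0],"rotation": [0,0,0],"claw": 255}
    - {"slide": [0,0,0],"rotation": [0,0,0],"claw": 255}

```text
t: 5.32
tool_pos: [0.5011, -0.3296, 0.0263]
tcp_rot: [0.05, 0.999, -0.001, 0.001]
wrist_force: [-1.3, 0.2, 12.6]
opening: 0.0421
grip_force: 39.1
```

```bash
python3 - <<'E'
from h import *
p,w=cloud("top")
for r in bot.regions_of("top","white_shaker")[:2]: print(r["conf"],r["rect"])
s=bot.read_state();P=s["tool_pos"];print(P,s["opening"],s["grip_force"],s["wrist_force"])
x=-.083+.012
up=lane("n",x,.05+.06);dn=lane("n",x,.024+.004)
q=ori(-.0945)
plan([((P[0],P[1],.22),q),((.46,.13,.22),q),up,dn])
E
```

```text
[ 0.50106965 -0.32962311  0.02631268] 0.04225620938165836 39.13376569747925 [-2.72097039 -0.03341531 11.41851451]
t 5.42 at [ 0.5011 -0.3296  0.0263] open 0.0423 grip 39.1
-> [ 0.5011 -0.3296  0.22  ] 4 rows rot [-0.001, 0.001, -0.001] [[-0.0, -0.0, -48.0], [-0.0, -0.0, -49.0], [-0.0, -0.0, -48.0], [-0.2, -0.1, -48.7]] err mm [-0. -0. -0.]
-> [0.46 0.13 0.22] 10 rows rot [0.0, -0.0, -0.0] [[8.0, 45.0, 0.0], [9.0, 45.0, 0.0], [8.0, 45.0, 0.0], [9.0, 46.0, 0.0], [8.0, 45.0, 0.0], [9.0, 46.0, 0.0], [8.0, 45.0, 0.0], [9.0, 46.0, 0.0], [8.0, 45.0, 0.0], [8.9, 45.6, 1.0]] err mm [ 0. -0.  0.]
-> [0.4738 0.1738 0.131 ] 3 rows rot [0.001, -0.082, -0.001] [[-3.0, 15.0, 30.0], [-1.0, 15.0, 30.0], [1.5, 14.8, 29.4]] err mm [-0.  0.  0.]
-> [0.4936 0.1719 0.0514] 2 rows rot [-0.001, 0.0, 0.001] [[0.0, 0.0, 41.0], [0.0, 0.1, 41.0]] err mm [-0. -0.  0.]
```

Emit:
carry_out:
  series:
    - {"slide": [0,0,-45],"rotation": [0,0,0],"claw": 255}
    - {"slide": [0,0,-50],"rotation": [0,0,0],"claw": 255}
    - {"slide": [0,0,-50],"rotation": [0,0,0],"claw": 255}
    - {"slide": [8,45,-20],"rotation": [0,0,0],"claw": 255}
    - {"slide": [8,45,0],"rotation": [0,0,0],"claw": 255}

```text
t: 6.05
tool_pos: [0.4939, -0.2372, 0.1918]
tcp_rot: [0.05, 0.999, -0.001, 0.002]
wrist_force: [-0.2, 0.6, -1.3]
opening: 0.0422
grip_force: 41.6
```

Emit:
carry_out:
  series:
    - {"slide": [8,45,0],"rotation": [0,0,0],"claw": 255}
    - {"slide": [8,45,0],"rotation": [0,0,0],"claw": 255}
    - {"slide": [8,45,0],"rotation": [0,0,0],"claw": 255}
    - {"slide": [8,45,0],"rotation": [0,0,0],"claw": 255}
    - {"slide": [8,45,0],"rotation": [0,0,0],"claw": 255}

```text
t: 6.68
tool_pos: [0.4757, -0.0083, 0.1903]
tcp_rot: [0.05, 0.999, -0.0, 0.001]
wrist_force: [0.6, -0.3, -2.1]
opening: 0.0419
grip_force: 41.6
```

Emit:
carry_out:
  series:
    - {"slide": [8,45,0],"rotation": [0,0,0],"claw": 255}
    - {"slide": [8,45,0],"rotation": [0,0,0],"claw": 255}
    - {"slide": [8,45,0],"rotation": [0,0,0],"claw": 255}
    - {"slide": [0,0,0],"rotation": [0,0,0],"claw": 255}

```text
t: 7.18
tool_pos: [0.4651, 0.1294, 0.1901]
tcp_rot: [0.048, 0.999, 0.0, 0.001]
wrist_force: [0.1, -0.2, -1.9]
opening: 0.042
grip_force: 41.6
```

```bash
python3 - <<'E'
from h import *
x=-.083+.012
plan([lane("n",x,.1),lane("n",x,.0293)])
E
```

```text
t 7.17 at [0.4651 0.1294 0.1901] open 0.042 grip 41.6
-> [0.4762 0.1736 0.1213] 2 rows rot [0.0, -0.122, -0.001] [[-3.0, 23.0, 34.0], [0.5, 22.0, 35.1]] err mm [0. 0. 0.]
-> [0.4933 0.172  0.0527] 2 rows rot [0.0, 0.0, 0.0] [[0.0, -0.0, 35.0], [0.0, -0.0, 35.7]] err mm [-0. -0. -0.]
```

Go to the pose just above the lane, tilted, and check the fit there.

Emit:
carry_out:
  series:
    - {"slide": [-3,23,34],"rotation": [0,-0.122,0],"claw": 255}
    - {"slide": [0.5,22,35],"rotation": [0,-0.122,0],"claw": 255}
    - {"slide": [0,0,30],"rotation": [0,0,0],"claw": 255}
    - {"slide": [0,0,0],"rotation": [0,0,0],"claw": 255}
    - {"slide": [0,0,0],"rotation": [0,0,0],"claw": 255}

```text
t: 7.8
tool_pos: [0.4846, 0.1694, 0.0936]
tcp_rot: [0.05, 0.991, -0.006, 0.12]
wrist_force: [0.9, -1.0, -1.0]
opening: 0.0423
grip_force: 41.6
```

```bash
python3 - <<'E'
from h import *
p,w=cloud("scene"); cv2.imwrite("pics/s2.png",cv2.resize(p[150:260,200:340,::-1],None,fx=4,fy=4))
plan([lane("n",-.071,.0293)])
print(bot.read_state()["wrist_force"])
E
```

```text
t 7.85 at [0.4848 0.1694 0.0937] open 0.0425 grip 41.6
-> [0.4933 0.172  0.0527] 1 rows rot [-0.001, -0.002, -0.006] [[1.9, 3.4, 41.8]] err mm [ 0. -0. -0.]
[-0.04512021  0.13128726 -1.16545274]
```

View pics/s2.png

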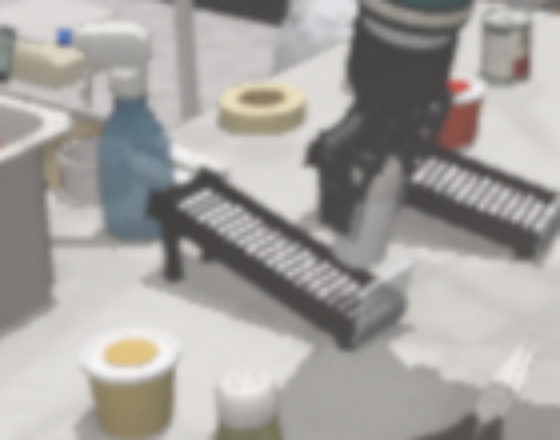

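The white shaker is tilted parallel to the lane and hangs just uphill of the stop (crop 370,210). The lateral error is about 3 mm, which I correct on the way down.

Emit:
carry_out:
  series:
    - {"slide": [2,3.5,15],"rotation": [0,0,0],"claw": 255}
    - {"slide": [0,0,15],"rotation": [0,0,0],"claw": 255}
    - {"slide": [0,0,0],"rotation": [0,0,0],"claw": 255}

```text
t: 8.22
tool_pos: [0.4896, 0.1724, 0.063]
tcp_rot: [0.05, 0.992, -0.006, 0.12]
wrist_force: [-1.2, 0.2, -0.1]
opening: 0.0419
grip_force: 41.6
```

```bash
python3 - <<'E'
from h import *
plan([lane("n",-.071,.0283)])
print(bot.read_state()["wrist_force"])
E
```

```text
t 8.22 at [0.4896 0.1724 0.063 ] open 0.0419 grip 41.6
-> [0.4935 0.1719 0.0517] 1 rows rot [-0.002, -0.004, -0.006] [[-1.1, -0.1, 11.9]] err mm [0. 0. 0.]
[-1.2010017   0.17807517 -0.13234263]
```

Emit:
carry_out:
  series:
    - {"slide": [-1,0,7],"rotation": [0,0,0],"claw": 255}
    - {"slide": [0,0,5],"rotation": [0,0,0],"claw": 255}
    - {"slide": [0,0,0],"rotation": [0,0,0],"claw": 255}

```text
t: 8.6
tool_pos: [0.493, 0.1722, 0.0511]
tcp_rot: [0.05, 0.992, -0.006, 0.12]
wrist_force: [0.8, 0.3, -2.4]
opening: 0.042
grip_force: 41.6
```

Emit:
carry_out:
  series:
    - {"slide": [0,0,0],"rotation": [0,0,0],"claw": 105}
    - {"slide": [0,0,0],"rotation": [0,0,0],"claw": 100}
    - {"slide": [0,0,0],"rotation": [0,0,0],"claw": 60}
    - {"slide": [0,0,0],"rotation": [0,0,0],"claw": 30}
    - {"slide": [0,0,0],"rotation": [0,0,0],"claw": 30}

```text
t: 9.22
tool_pos: [0.4931, 0.1723, 0.0513]
tcp_rot: [0.049, 0.992, -0.006, 0.12]
wrist_force: [0.1, -0.0, -0.2]
opening: 0.0752
grip_force: 0.0
```

Emit:
carry_out:
  series:
    - {"slide": [0,0,-30],"rotation": [0,0,0],"claw": 30}
    - {"slide": [0,0,-50],"rotation": [0,0,0],"claw": 30}
    - {"slide": [0,0,-40],"rotation": [0,0,0],"claw": 0}
    - {"slide": [0,0,0],"rotation": [0,0,0],"claw": 0}

```text
t: 9.72
tool_pos: [0.4657, 0.1757, 0.1706]
tcp_rot: [0.049, 0.991, -0.005, 0.122]
wrist_force: [0.2, -0.1, -0.8]
opening: 0.0854
grip_force: 0.0
```

```bash
python3 - <<'E'
from h import *
p,w=cloud("scene"); cv2.imwrite("pics/s3.png",cv2.resize(p[150:260,200:340,::-1],None,fx=4,fy=4))
q=ori(-.0945)
plan([((.438,.377,.17),q),((.438,.377,.024),q)])
E
```

```text
t 9.78 at [0.4652 0.1754 0.1687] open 0.0854 grip 0.0
-> [0.438 0.377 0.17 ] 5 rows rot [-0.0, 0.049, -0.001] [[9.0, 40.0, -2.0], [9.0, 39.0, -2.0], [9.0, 40.0, -2.0], [9.0, 39.0, -1.0], [10.0, 40.0, -0.9]] err mm [ 0. -0. -0.]
-> [0.438 0.377 0.024] 3 rows rot [-0.0, -0.001, -0.0] [[-0.0, 0.0, 49.0], [-0.0, 0.0, 49.0], [-0.3, 0.0, 48.0]] err mm [-0.  0. -0.]
```

View pics/s3.png

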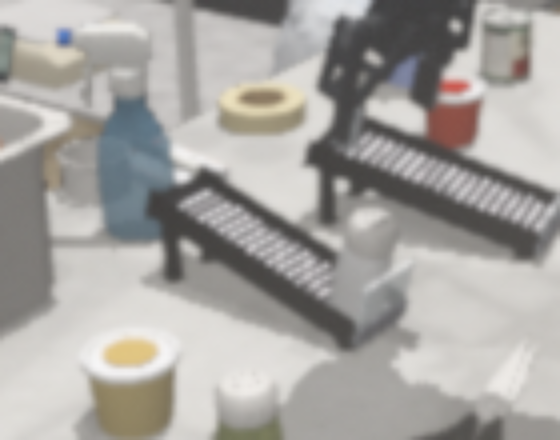

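The white shaker stands in the lane against the stop (crop 365,265). The olive shaker is next.

Emit:
carry_out:
  series:
    - {"slide": [9,40,-2],"rotation": [0,0.049,0],"claw": 0}
    - {"slide": [9,39,-2],"rotation": [0,0.049,0],"claw": 0}
    - {"slide": [9,40,-2],"rotation": [0,0.049,0],"claw": 0}
    - {"slide": [9,39,-1],"rotation": [0,0.049,0],"claw": 0}
    - {"slide": [10,40,-1],"rotation": [0,0.048,0],"claw": 0}

```text
t: 10.4
tool_pos: [0.4375, 0.3779, 0.1674]
tcp_rot: [0.05, 0.999, -0.001, -0.004]
wrist_force: [0.7, 0.5, -0.2]
opening: 0.0856
grip_force: 0.0
```

Emit:
carry_out:
  series:
    - {"slide": [0,0,0],"rotation": [0,0,0],"claw": 0}
    - {"slide": [0,0,20],"rotation": [0,0,0],"claw": 0}
    - {"slide": [0,0,20],"rotation": [0,0,0],"claw": 0}
    - {"slide": [0,0,0],"rotation": [0,0,0],"claw": 0}

```text
t: 10.9
tool_pos: [0.4369, 0.3755, 0.1273]
tcp_rot: [0.05, 0.999, -0.001, -0.003]
wrist_force: [0.1, -0.4, 0.2]
opening: 0.0851
grip_force: 0.0
```

```bash
python3 - <<'E'
from h import *
q=ori(-.0945)
plan([((.438,.377,.024),q)])
E
```

```text
t 10.9 at [0.4369 0.3755 0.1273] open 0.0851 grip 0.0
-> [0.438 0.377 0.024] 3 rows rot [-0.001, -0.002, -0.002] [[-1.0, 1.0, 34.0], [-0.0, 0.0, 35.0], [-0.4, 0.7, 34.3]] err mm [0. 0. 0.]
```

Emit:
carry_out:
  series:
    - {"slide": [-1,2,34],"rotation": [0,-0.005,0],"claw": 0}
    - {"slide": [0,0,35],"rotation": [0,0,0],"claw": 0}
    - {"slide": [0,0,34],"rotation": [0,0,0],"claw": 0}
    - {"slide": [0,0,0],"rotation": [0,0,0],"claw": 0}
    - {"slide": [0,0,0],"rotation": [0,0,0],"claw": 255}

```text
t: 11.52
tool_pos: [0.4396, 0.3789, 0.0276]
tcp_rot: [0.05, 0.999, 0.0, 0.001]
wrist_force: [-0.0, -0.0, 0.2]
opening: 0.0701
grip_force: 0.0
```

Emit:
carry_out:
  series:
    - {"slide": [0,0,0],"rotation": [0,0,0],"claw": 255}
    - {"slide": [0,0,0],"rotation": [0,0,0],"claw": 255}
    - {"slide": [0,0,0],"rotation": [0,0,0],"claw": 255}
    - {"slide": [0,0,0],"rotation": [0,0,0],"claw": 255}

```text
t: 12.02
tool_pos: [0.4397, 0.3791, 0.0278]
tcp_rot: [0.05, 0.999, 0.0, 0.002]
wrist_force: [-2.2, -1.0, 9.0]
opening: 0.0469
grip_force: 39.9
```

Emit:
carry_out:
  series:
    - {"slide": [0,0,-45],"rotation": [0,0,0],"claw": 255}
    - {"slide": [0,0,-50],"rotation": [0,0,0],"claw": 255}
    - {"slide": [0,0,-50],"rotation": [0,0,0],"claw": 255}
    - {"slide": [0,0,-30],"rotation": [0,0,0],"claw": 255}
    - {"slide": [0,0,0],"rotation": [0,0,0],"claw": 255}

```text
t: 12.65
tool_pos: [0.4396, 0.3794, 0.204]
tcp_rot: [0.05, 0.999, 0.001, 0.003]
wrist_force: [-0.5, -0.7, -1.4]
opening: 0.0462
grip_force: 41.7
```

```bash
python3 - <<'E'
from h import *
s=plan([lane("n",-.040+.012,.13),lane("n",-.028,.0293)])
E
```

```text
t 12.65 at [0.4396 0.3794 0.204 ] open 0.0462 grip 41.7
-> [0.5118 0.1702 0.1611] 5 rows rot [0.0, -0.048, -0.001] [[-18.0, -40.0, 9.0], [-18.0, -40.0, 9.0], [-18.0, -40.0, 10.0], [-17.0, -41.0, 11.0], [-16.3, -40.2, 12.4]] err mm [-0. -0. -0.]
-> [0.5361 0.1679 0.0634] 3 rows rot [0.001, 0.0, -0.0] [[0.0, -0.0, 34.0], [0.0, -0.0, 33.0], [0.1, -0.1, 33.7]] err mm [ 0. -0. -0.]
```

Emit:
carry_out:
  series:
    - {"slide": [-18,-40,9],"rotation": [0,-0.048,0],"claw": 255}
    - {"slide": [-18,-40,9],"rotation": [0,-0.048,0],"claw": 255}
    - {"slide": [-18,-40,10],"rotation": [0,-0.048,0],"claw": 255}
    - {"slide": [-17,-41,11],"rotation": [0,-0.048,0],"claw": 255}
    - {"slide": [-16,-40,12],"rotation": [0,-0.048,0],"claw": 255}

```text
t: 13.28
tool_pos: [0.5097, 0.1681, 0.1579]
tcp_rot: [0.049, 0.991, -0.006, 0.121]
wrist_force: [1.5, 0.3, -1.4]
opening: 0.0466
grip_force: 41.9
```

Emit:
carry_out:
  series:
    - {"slide": [0,0,0],"rotation": [0,0,0],"claw": 255}
    - {"slide": [0,0,25],"rotation": [0,0,0],"claw": 255}
    - {"slide": [0,0,25],"rotation": [0,0,0],"claw": 255}
    - {"slide": [0,0,0],"rotation": [0,0,0],"claw": 255}

```text
t: 13.78
tool_pos: [0.5207, 0.1688, 0.1086]
tcp_rot: [0.049, 0.992, -0.006, 0.118]
wrist_force: [0.3, 0.3, -0.9]
opening: 0.0463
grip_force: 42.0
```

```bash
python3 - <<'E'
from h import *
s=plan([lane("n",-.028,.0303)])
E
```

```text
t 13.78 at [0.5207 0.1688 0.1086] open 0.0463 grip 42.0
-> [0.5358 0.1679 0.0643] 1 rows rot [-0.002, -0.007, -0.004] [[-4.3, 0.7, 46.6]] err mm [0. 0. 0.]
```

Emit:
carry_out:
  series:
    - {"slide": [-4,1,18],"rotation": [0,-0.007,-0.004],"claw": 255}
    - {"slide": [0,0,17],"rotation": [0,0,0],"claw": 255}
    - {"slide": [0,0,0],"rotation": [0,0,0],"claw": 255}

```text
t: 14.15
tool_pos: [0.5338, 0.1685, 0.0772]
tcp_rot: [0.047, 0.991, -0.007, 0.123]
wrist_force: [-0.5, 0.4, -0.3]
opening: 0.0463
grip_force: 42.0
```

```bash
python3 - <<'E'
from h import *
s=plan([lane("n",-.028,.0303)]);print(bot.read_state()["wrist_force"])
E
```

```text
t 14.15 at [0.5338 0.1685 0.0772] open 0.0463 grip 42.0
-> [0.5358 0.1679 0.0643] 1 rows rot [-0.002, 0.003, -0.001] [[1.1, -0.4, 12.9]] err mm [ 0.  0. -0.]
[-0.45279278  0.39499095 -0.33462882]
```

Emit:
carry_out:
  series:
    - {"slide": [1,0,7],"rotation": [0,0,0],"claw": 255}
    - {"slide": [0,0,5],"rotation": [0,0,0],"claw": 255}
    - {"slide": [0,0,0],"rotation": [0,0,0],"claw": 255}

```text
t: 14.52
tool_pos: [0.5361, 0.168, 0.0653]
tcp_rot: [0.047, 0.991, -0.007, 0.124]
wrist_force: [0.4, -0.3, -1.0]
opening: 0.0466
grip_force: 42.0
```

```bash
python3 - <<'E'
from h import *
s=plan([lane("n",-.028,.0303)]);print(bot.read_state()["wrist_force"])
E
```

```text
t 14.53 at [0.5361 0.168  0.0653] open 0.0466 grip 42.0
-> [0.5358 0.1679 0.0643] 1 rows rot [-0.002, 0.004, -0.001] [[0.5, -0.1, 0.9]] err mm [-0. -0.  0.]
[ 0.36326779 -0.30108336 -1.0234139 ]
```

The base is about 3 mm above the floor, inside the rails, with no contact force. Release.

Emit:
carry_out:
  series:
    - {"slide": [0,0,1],"rotation": [0,0,0],"claw": 100}
    - {"slide": [0,0,0],"rotation": [0,0,0],"claw": 90}
    - {"slide": [0,0,0],"rotation": [0,0,0],"claw": 60}
    - {"slide": [0,0,0],"rotation": [0,0,0],"claw": 30}
    - {"slide": [0,0,0],"rotation": [0,0,0],"claw": 30}

```text
t: 15.15
tool_pos: [0.5365, 0.168, 0.0645]
tcp_rot: [0.047, 0.991, -0.007, 0.124]
wrist_force: [0.1, 0.1, -1.2]
opening: 0.0752
grip_force: 0.0
```

Emit:
carry_out:
  series:
    - {"slide": [0,0,-30],"rotation": [0,0,0],"claw": 30}
    - {"slide": [0,0,-50],"rotation": [0,0,0],"claw": 30}
    - {"slide": [0,0,-40],"rotation": [0,0,0],"claw": 0}
    - {"slide": [0,0,0],"rotation": [0,0,0],"claw": 0}

```text
t: 15.65
tool_pos: [0.5081, 0.1714, 0.1837]
tcp_rot: [0.047, 0.991, -0.006, 0.126]
wrist_force: [0.6, -0.3, 0.2]
opening: 0.0856
grip_force: 0.0
```

```bash
python3 - <<'E'
from h import *
p,w=cloud("scene"); cv2.imwrite("pics/s4.png",cv2.resize(p[150:260,200:340,::-1],None,fx=4,fy=4))
q=ori(.177)
plan([((.5585,.357,.16),q),((.5585,.357,.012),q)])
E
```

```text
t 15.7 at [0.5076 0.1711 0.1819] open 0.0855 grip 0.0
-> [0.5585 0.357  0.16  ] 4 rows rot [-0.009, 0.062, -0.068] [[-7.0, 47.0, 7.0], [-10.0, 47.0, 7.0], [-14.0, 46.0, 7.0], [-17.3, 45.1, 6.8]] err mm [ 0. -0.  0.]
-> [0.5585 0.357  0.012 ] 3 rows rot [0.0, 0.0, 0.0] [[0.0, -0.0, 49.0], [0.0, -0.0, 49.0], [0.2, -0.2, 50.0]] err mm [0. 0. 0.]
```

View pics/s4.png

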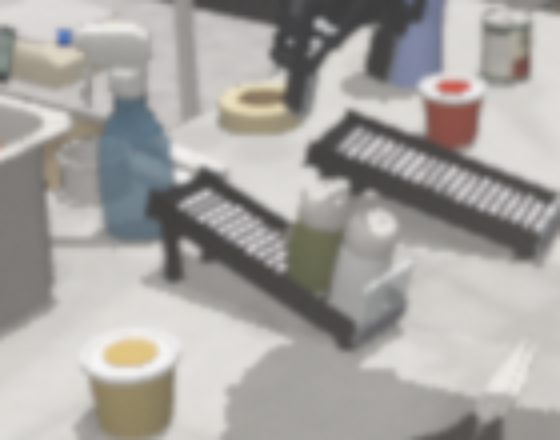

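The olive shaker rests upright against the white one (crop 315,245). The tan tub goes next, with the yaw set to the wide lane.

Emit:
carry_out:
  series:
    - {"slide": [-7,47,7],"rotation": [-0.009,0.062,-0.068],"claw": 0}
    - {"slide": [-10,47,7],"rotation": [-0.009,0.062,-0.068],"claw": 0}
    - {"slide": [-14,46,7],"rotation": [-0.009,0.062,-0.068],"claw": 0}
    - {"slide": [-17,45,7],"rotation": [-0.009,0.062,-0.068],"claw": 0}
    - {"slide": [0,0,0],"rotation": [0,0,0],"claw": 0}

```text
t: 16.32
tool_pos: [0.5583, 0.3589, 0.1544]
tcp_rot: [-0.09, 0.996, -0.0, -0.003]
wrist_force: [-0.4, -0.5, -0.7]
opening: 0.0855
grip_force: 0.0
```

Emit:
carry_out:
  series:
    - {"slide": [0,0,25],"rotation": [0,0,0],"claw": 0}
    - {"slide": [0,0,25],"rotation": [0,0,0],"claw": 0}
    - {"slide": [0,0,0],"rotation": [0,0,0],"claw": 0}

```text
t: 16.7
tool_pos: [0.5563, 0.3555, 0.1064]
tcp_rot: [-0.088, 0.996, -0.0, -0.002]
wrist_force: [0.1, 0.4, 0.5]
opening: 0.0856
grip_force: 0.0
```

```bash
python3 - <<'E'
from h import *
plan([((.5585,.357,.011),ori(.177))])
E
```

```text
t 16.7 at [0.5563 0.3555 0.1064] open 0.0856 grip 0.0
-> [0.5585 0.357  0.011 ] 2 rows rot [-0.0, -0.003, -0.0] [[-1.0, 1.0, 48.0], [-1.8, 0.2, 47.3]] err mm [-0. -0. -0.]
```

Emit:
carry_out:
  series:
    - {"slide": [-3,1,25],"rotation": [0,-0.003,0],"claw": 0}
    - {"slide": [0,0,35],"rotation": [0,0,0],"claw": 0}
    - {"slide": [0,0,35],"rotation": [0,0,0],"claw": 0}
    - {"slide": [0,0,0],"rotation": [0,0,0],"claw": 0}
    - {"slide": [0,0,0],"rotation": [0,0,0],"claw": 255}

```text
t: 17.32
tool_pos: [0.5613, 0.3584, 0.0153]
tcp_rot: [-0.089, 0.996, 0.001, 0.002]
wrist_force: [0.9, -1.4, 1.6]
opening: 0.0697
grip_force: 0.8
```

Emit:
carry_out:
  series:
    - {"slide": [0,0,0],"rotation": [0,0,0],"claw": 255}
    - {"slide": [0,0,0],"rotation": [0,0,0],"claw": 255}
    - {"slide": [0,0,0],"rotation": [0,0,0],"claw": 255}

```text
t: 17.7
tool_pos: [0.5615, 0.3586, 0.0158]
tcp_rot: [-0.089, 0.996, 0.001, 0.002]
wrist_force: [-1.2, -2.7, 6.1]
opening: 0.0663
grip_force: 43.4
```

Emit:
carry_out:
  series:
    - {"slide": [0,0,-45],"rotation": [0,0,0],"claw": 255}
    - {"slide": [0,0,-50],"rotation": [0,0,0],"claw": 255}
    - {"slide": [0,0,-50],"rotation": [0,0,0],"claw": 255}
    - {"slide": [0,0,-45],"rotation": [0,0,0],"claw": 255}
    - {"slide": [0,0,0],"rotation": [0,0,0],"claw": 255}

```text
t: 18.32
tool_pos: [0.5617, 0.3588, 0.2087]
tcp_rot: [-0.089, 0.996, 0.002, 0.005]
wrist_force: [-0.6, -1.3, -2.4]
opening: 0.0665
grip_force: 45.2
```

```bash
python3 - <<'E'
from h import *
q=ori(.177)
s=plan([((.47,.02,.20),q),lane("w",-.073+.012,.09),lane("w",-.061,.017)])
E
```

```text
t 18.32 at [0.5617 0.3588 0.2087] open 0.0665 grip 45.2
-> [0.47 0.02 0.2 ] 8 rows rot [0.0, 0.001, 0.0] [[19.0, -40.0, 1.0], [19.0, -40.0, 1.0], [19.0, -40.0, 1.0], [19.0, -39.0, 1.0], [19.0, -40.0, 1.0], [18.0, -39.0, 1.0], [19.0, -40.0, 0.0], [18.2, -39.2, 0.8]] err mm [ 0. -0. -0.]
-> [ 0.45   -0.0385  0.114 ] 3 rows rot [0.001, -0.081, 0.0] [[10.0, -18.0, 29.0], [12.0, -18.0, 27.0], [14.8, -18.3, 26.9]] err mm [-0.  0.  0.]
-> [ 0.4674 -0.0354  0.0432] 2 rows rot [0.0, 0.0, 0.0] [[0.0, 0.0, 36.0], [0.0, 0.0, 37.0]] err mm [-0.  0.  0.]
```

Emit:
carry_out:
  series:
    - {"slide": [19,-40,1],"rotation": [0,0,0],"claw": 255}
    - {"slide": [19,-40,1],"rotation": [0,0,0],"claw": 255}
    - {"slide": [19,-40,1],"rotation": [0,0,0],"claw": 255}
    - {"slide": [19,-39,1],"rotation": [0,0,0],"claw": 255}
    - {"slide": [19,-40,1],"rotation": [0,0,0],"claw": 255}

```text
t: 18.95
tool_pos: [0.5011, 0.1442, 0.1982]
tcp_rot: [-0.089, 0.996, 0.001, 0.001]
wrist_force: [1.0, -0.2, -0.9]
opening: 0.0665
grip_force: 45.3
```

Emit:
carry_out:
  series:
    - {"slide": [18,-39,1],"rotation": [0,0,0],"claw": 255}
    - {"slide": [19,-40,0],"rotation": [0,0,0],"claw": 255}
    - {"slide": [18,-39,1],"rotation": [0,0,0],"claw": 255}
    - {"slide": [10,-18,29],"rotation": [0,-0.081,0],"claw": 255}
    - {"slide": [12,-18,27],"rotation": [0,-0.081,0],"claw": 255}

```text
t: 19.58
tool_pos: [0.4554, -0.0201, 0.1385]
tcp_rot: [-0.088, 0.993, 0.007, 0.083]
wrist_force: [0.7, -0.6, -2.4]
opening: 0.0664
grip_force: 45.3
```

Emit:
carry_out:
  series:
    - {"slide": [15,-18,25],"rotation": [0,-0.081,0],"claw": 255}
    - {"slide": [0,0,10],"rotation": [0,0,0],"claw": 255}
    - {"slide": [0,0,0],"rotation": [0,0,0],"claw": 255}

```text
t: 19.95
tool_pos: [0.4509, -0.0384, 0.1022]
tcp_rot: [-0.088, 0.989, 0.011, 0.121]
wrist_force: [0.3, 0.2, -1.0]
opening: 0.0664
grip_force: 45.3
```

```bash
python3 - <<'E'
from h import *
p,w=cloud("scene"); cv2.imwrite("pics/s5.png",cv2.resize(p[150:260,220:360,::-1],None,fx=4,fy=4))
s=plan([lane("w",-.061,.0195)])
E
```

```text
t 20.0 at [ 0.4515 -0.0384  0.1027] open 0.0663 grip 45.3
-> [ 0.4668 -0.0355  0.0456] 2 rows rot [0.0, 0.0, 0.0] [[-1.0, 0.0, 30.0], [-0.3, 0.1, 29.2]] err mm [-0. -0.  0.]
```

View pics/s5.png

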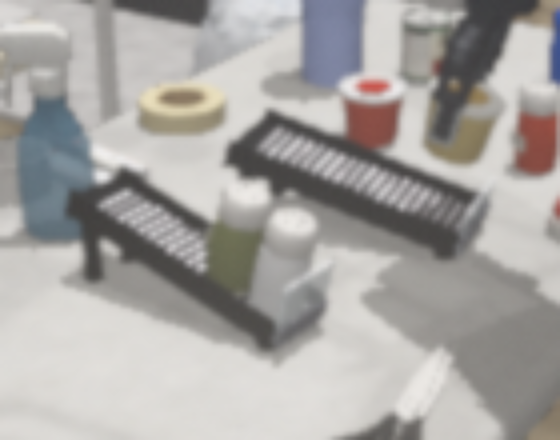

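The tan tub hangs level with the lane above the stop end (crop 460,115). Lowering in stages.

Emit:
carry_out:
  series:
    - {"slide": [-1,0,20],"rotation": [0,0,0],"claw": 255}
    - {"slide": [0,0,20],"rotation": [0,0,0],"claw": 255}
    - {"slide": [0,0,10],"rotation": [0,0,0],"claw": 255}
    - {"slide": [0,0,0],"rotation": [0,0,0],"claw": 255}

```text
t: 20.5
tool_pos: [0.4639, -0.0358, 0.0538]
tcp_rot: [-0.088, 0.989, 0.011, 0.121]
wrist_force: [0.6, 0.2, -1.6]
opening: 0.0664
grip_force: 45.3
```

```bash
python3 - <<'E'
from h import *
s=plan([lane("w",-.061,.0185)]);print(bot.read_state()["wrist_force"])
E
```

```text
t 20.5 at [ 0.4639 -0.0358  0.0538] open 0.0664 grip 45.3
-> [ 0.467  -0.0354  0.0447] 1 rows rot [0.002, -0.0, 0.001] [[-0.9, -0.2, 9.6]] err mm [-0. -0. -0.]
[ 0.60196191  0.15437412 -1.57872328]
```

Emit:
carry_out:
  series:
    - {"slide": [-1,0,5],"rotation": [0,0,0],"claw": 255}
    - {"slide": [0,0,4],"rotation": [0,0,0],"claw": 255}
    - {"slide": [0,0,0],"rotation": [0,0,0],"claw": 255}

```text
t: 20.88
tool_pos: [0.4666, -0.0355, 0.0452]
tcp_rot: [-0.088, 0.989, 0.011, 0.121]
wrist_force: [-0.1, -0.4, -0.5]
opening: 0.0662
grip_force: 45.3
```

Emit:
carry_out:
  series:
    - {"slide": [0,0,0],"rotation": [0,0,0],"claw": 40}
    - {"slide": [0,0,0],"rotation": [0,0,0],"claw": 20}
    - {"slide": [0,0,0],"rotation": [0,0,0],"claw": 0}
    - {"slide": [0,0,0],"rotation": [0,0,0],"claw": 0}

```text
t: 21.38
tool_pos: [0.4667, -0.0355, 0.0454]
tcp_rot: [-0.088, 0.989, 0.011, 0.122]
wrist_force: [0.5, 0.6, 0.5]
opening: 0.0855
grip_force: 0.0
```

Emit:
carry_out:
  series:
    - {"slide": [0,0,-25],"rotation": [0,0,0],"claw": 0}
    - {"slide": [0,0,-50],"rotation": [0,0,0],"claw": 0}
    - {"slide": [0,0,-50],"rotation": [0,0,0],"claw": 0}
    - {"slide": [0,0,0],"rotation": [0,0,0],"claw": 0}

```text
t: 21.88
tool_pos: [0.438, -0.0416, 0.1698]
tcp_rot: [-0.088, 0.988, 0.01, 0.124]
wrist_force: [-0.1, -0.1, -0.5]
opening: 0.0854
grip_force: 0.0
```

```bash
python3 - <<'E'
from h import *
p,w=cloud("scene"); cv2.imwrite("pics/s6.png",cv2.resize(p[150:260,220:360,::-1],None,fx=4,fy=4))
q=ori(.177)
s=plan([((.6195,-.197,.16),q),((.6195,-.197,.10),q)])
E
```

```text
t 21.93 at [ 0.4374 -0.0413  0.1679] open 0.0856 grip 0.0
-> [ 0.6195 -0.197   0.16  ] 5 rows rot [-0.0, 0.049, 0.0] [[-29.0, -37.0, 9.0], [-29.0, -37.0, 8.0], [-30.0, -37.0, 6.0], [-30.0, -37.0, 4.0], [-30.5, -37.4, 3.3]] err mm [-0.  0. -0.]
-> [ 0.6195 -0.197   0.1   ] 2 rows rot [-0.0, 0.001, 0.0] [[0.0, 0.0, 30.0], [0.1, 0.1, 30.0]] err mm [-0. -0. -0.]
```

View pics/s6.png

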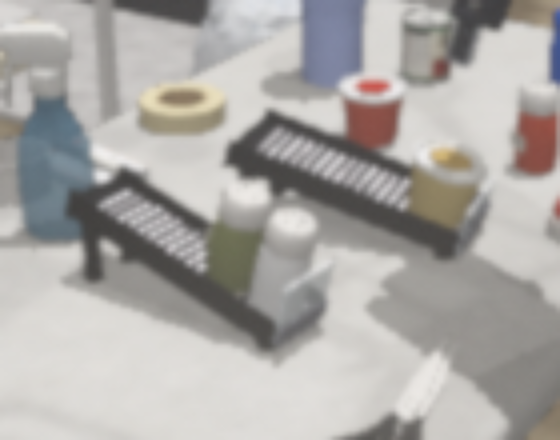

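The tan tub rests upright against the stop (crop 445,185). Before reaching for the red tub I check its clearance to the tall tumbler.

```bash
python3 - <<'E'
from h import *
p,w=cloud("top")
v,u=np.mgrid[:400,:640]
m=(u>405)&(u<462)&(v>65)&(v<135)&(w[...,2]>.03)
q=w[m];print(q.min(0),q.max(0))
for lo,hi in((.03,.1),(.1,.2),(.2,.35)):
    s=q[(q[:,2]>lo)&(q[:,2]<hi)]
    if len(s): print(lo,s.min(0),s.max(0))
E
```

```text
[ 0.66819214 -0.40568369  0.03001563] [ 0.79216494 -0.27453807  0.24148962]
0.03 [ 0.66819214 -0.40568369  0.03001563] [ 0.7524155  -0.28760262  0.09123547]
0.1 [ 0.69479086 -0.35496087  0.1037706 ] [ 0.75872229 -0.27458273  0.19981207]
0.2 [ 0.69386988 -0.37017718  0.20044896] [ 0.79216494 -0.27453807  0.24148962]
```

Emit:
carry_out:
  series:
    - {"slide": [-29,-37,9],"rotation": [0,0.049,0],"claw": 0}
    - {"slide": [-29,-37,8],"rotation": [0,0.049,0],"claw": 0}
    - {"slide": [-30,-37,6],"rotation": [0,0.049,0],"claw": 0}
    - {"slide": [-30,-37,4],"rotation": [0,0.049,0],"claw": 0}
    - {"slide": [-30,-37,3],"rotation": [0,0.049,0],"claw": 0}

```text
t: 22.6
tool_pos: [0.6192, -0.197, 0.1561]
tcp_rot: [-0.089, 0.996, 0.001, -0.002]
wrist_force: [0.1, -0.5, 0.7]
opening: 0.0853
grip_force: 0.0
```

Emit:
carry_out:
  series:
    - {"slide": [0,0,0],"rotation": [0,0,0],"claw": 0}
    - {"slide": [0,0,30],"rotation": [0,0,0],"claw": 0}
    - {"slide": [0,0,25],"rotation": [0,0,0],"claw": 0}
    - {"slide": [0,0,0],"rotation": [0,0,0],"claw": 0}

```text
t: 23.1
tool_pos: [0.6166, -0.1952, 0.1008]
tcp_rot: [-0.089, 0.996, 0.002, -0.002]
wrist_force: [0.2, 0.7, -0.0]
opening: 0.0854
grip_force: 0.0
```

```bash
python3 - <<'E'
from h import *
s=plan([((.6200,-.197,.013),ori(.177))])
E
```

```text
t 23.1 at [ 0.6166 -0.1952  0.1008] open 0.0854 grip 0.0
-> [ 0.62  -0.197  0.013] 2 rows rot [0.002, -0.002, 0.001] [[-2.0, -1.0, 44.0], [-1.3, -1.7, 43.8]] err mm [0. 0. 0.]
```

Emit:
carry_out:
  series:
    - {"slide": [-2,-2,20],"rotation": [0,-0.003,0],"claw": 0}
    - {"slide": [0,0,35],"rotation": [0,0,0],"claw": 0}
    - {"slide": [0,0,33],"rotation": [0,0,0],"claw": 0}
    - {"slide": [0,0,0],"rotation": [0,0,0],"claw": 0}
    - {"slide": [0,0,0],"rotation": [0,0,0],"claw": 255}

```text
t: 23.72
tool_pos: [0.6215, -0.198, 0.017]
tcp_rot: [-0.089, 0.996, 0.0, 0.002]
wrist_force: [0.9, 0.3, 0.5]
opening: 0.0698
grip_force: 0.2
```

Emit:
carry_out:
  series:
    - {"slide": [0,0,0],"rotation": [0,0,0],"claw": 255}
    - {"slide": [0,0,0],"rotation": [0,0,0],"claw": 255}
    - {"slide": [0,0,0],"rotation": [0,0,0],"claw": 255}

```text
t: 24.1
tool_pos: [0.6217, -0.1981, 0.0176]
tcp_rot: [-0.089, 0.996, -0.0, 0.002]
wrist_force: [-1.8, 1.2, 7.0]
opening: 0.0662
grip_force: 43.3
```

Emit:
carry_out:
  series:
    - {"slide": [0,0,-45],"rotation": [0,0,0],"claw": 255}
    - {"slide": [0,0,-50],"rotation": [0,0,0],"claw": 255}
    - {"slide": [0,0,-50],"rotation": [0,0,0],"claw": 255}
    - {"slide": [0,0,-20],"rotation": [0,0,0],"claw": 255}
    - {"slide": [0,0,0],"rotation": [0,0,0],"claw": 255}

```text
t: 24.72
tool_pos: [0.6213, -0.1984, 0.183]
tcp_rot: [-0.089, 0.996, -0.0, 0.003]
wrist_force: [0.3, -0.4, -1.8]
opening: 0.0662
grip_force: 45.2
```

```bash
python3 - <<'E'
from h import *
s=plan([lane("w",-.007+.012,.10),lane("w",.005,.0195)])
E
```

```text
t 24.73 at [ 0.6213 -0.1984  0.183 ] open 0.0662 grip 45.2
-> [ 0.5126 -0.0273  0.1402] 5 rows rot [-0.0, -0.048, 0.0] [[15.0, 38.0, 8.0], [16.0, 37.0, 8.0], [16.0, 38.0, 7.0], [17.0, 37.0, 6.0], [16.5, 37.7, 5.3]] err mm [-0. -0. -0.]
-> [ 0.5318 -0.0239  0.0621] 2 rows rot [-0.001, 0.001, 0.001] [[0.0, 0.0, 40.0], [0.1, 0.0, 40.5]] err mm [-0.  0. -0.]
```

Emit:
carry_out:
  series:
    - {"slide": [15,38,8],"rotation": [0,-0.048,0],"claw": 255}
    - {"slide": [16,37,8],"rotation": [0,-0.048,0],"claw": 255}
    - {"slide": [16,38,7],"rotation": [0,-0.048,0],"claw": 255}
    - {"slide": [17,37,6],"rotation": [0,-0.048,0],"claw": 255}
    - {"slide": [16,38,5],"rotation": [0,-0.048,0],"claw": 255}

```text
t: 25.35
tool_pos: [0.5104, -0.0253, 0.1378]
tcp_rot: [-0.088, 0.989, 0.012, 0.121]
wrist_force: [1.7, 0.6, -0.9]
opening: 0.0663
grip_force: 45.2
```

Emit:
carry_out:
  series:
    - {"slide": [0,0,0],"rotation": [0,0,0],"claw": 255}
    - {"slide": [0,0,20],"rotation": [0,0,0],"claw": 255}
    - {"slide": [0,0,15],"rotation": [0,0,0],"claw": 255}
    - {"slide": [0,0,0],"rotation": [0,0,0],"claw": 255}

```text
t: 25.85
tool_pos: [0.5199, -0.0251, 0.1037]
tcp_rot: [-0.088, 0.989, 0.012, 0.119]
wrist_force: [-0.4, -0.6, -1.9]
opening: 0.0661
grip_force: 45.3
```

```bash
python3 - <<'E'
from h import *
s=plan([lane("w",.005,.0206)])
E
```

```text
t 25.85 at [ 0.5199 -0.0251  0.1037] open 0.0661 grip 45.3
-> [ 0.5315 -0.0239  0.0632] 1 rows rot [0.002, -0.004, 0.0] [[-1.7, -0.9, 42.1]] err mm [-0. -0. -0.]
```

Emit:
carry_out:
  series:
    - {"slide": [-1.5,-1,15],"rotation": [0,-0.004,0],"claw": 255}
    - {"slide": [0,0,17],"rotation": [0,0,0],"claw": 255}
    - {"slide": [0,0,0],"rotation": [0,0,0],"claw": 255}

```text
t: 26.22
tool_pos: [0.5292, -0.0244, 0.0736]
tcp_rot: [-0.088, 0.989, 0.012, 0.122]
wrist_force: [-0.8, -1.0, -0.8]
opening: 0.0661
grip_force: 45.3
```

```bash
python3 - <<'E'
from h import *
s=plan([lane("w",.005,.0206)]);print(bot.read_state()["wrist_force"])
E
```

```text
t 26.23 at [ 0.5292 -0.0244  0.0736] open 0.0661 grip 45.3
-> [ 0.5315 -0.0239  0.0632] 1 rows rot [0.002, 0.001, 0.0] [[0.3, 0.1, 10.7]] err mm [ 0.1 -0.  -0. ]
[-0.78451396 -1.0245374  -0.75258355]
```

Emit:
carry_out:
  series:
    - {"slide": [0,0,6],"rotation": [0,0,0],"claw": 255}
    - {"slide": [0,0,5],"rotation": [0,0,0],"claw": 255}
    - {"slide": [0,0,0],"rotation": [0,0,0],"claw": 255}

```text
t: 26.6
tool_pos: [0.532, -0.0238, 0.0633]
tcp_rot: [-0.088, 0.989, 0.011, 0.122]
wrist_force: [0.1, -0.6, -0.0]
opening: 0.0662
grip_force: 45.3
```

Emit:
carry_out:
  series:
    - {"slide": [0,0,0],"rotation": [0,0,0],"claw": 40}
    - {"slide": [0,0,0],"rotation": [0,0,0],"claw": 20}
    - {"slide": [0,0,0],"rotation": [0,0,0],"claw": 0}
    - {"slide": [0,0,0],"rotation": [0,0,0],"claw": 0}

```text
t: 27.1
tool_pos: [0.5321, -0.0238, 0.0635]
tcp_rot: [-0.088, 0.988, 0.011, 0.123]
wrist_force: [-0.5, 0.2, -0.0]
opening: 0.0855
grip_force: 0.0
```

Emit:
carry_out:
  series:
    - {"slide": [0,0,-25],"rotation": [0,0,0],"claw": 0}
    - {"slide": [0,0,-50],"rotation": [0,0,0],"claw": 0}
    - {"slide": [0,0,-50],"rotation": [0,0,0],"claw": 0}
    - {"slide": [0,0,0],"rotation": [0,0,0],"claw": 0}

```text
t: 27.6
tool_pos: [0.5032, -0.0298, 0.1882]
tcp_rot: [-0.088, 0.988, 0.01, 0.125]
wrist_force: [0.8, 0.0, -0.2]
opening: 0.0853
grip_force: 0.0
```

```bash
python3 - <<'E'
from h import *
p,w=cloud("scene"); cv2.imwrite("pics/s7.png",cv2.resize(p[150:260,220:360,::-1],None,fx=4,fy=4))
q=ori(-.0945)
s=plan([((.45,-.2190,.18),q),((.45,-.219,.12),q)])
E
```

```text
t 27.65 at [ 0.5026 -0.0296  0.1861] open 0.0853 grip 0.0
-> [ 0.45  -0.219  0.18 ] 4 rows rot [0.008, 0.062, 0.068] [[21.0, -44.0, -4.0], [18.0, -46.0, -2.0], [15.0, -47.0, -1.0], [12.2, -47.4, 0.7]] err mm [ 0. -0. -0.]
-> [ 0.45  -0.219  0.12 ] 2 rows rot [0.001, -0.0, -0.001] [[-0.0, -0.0, 30.0], [-0.0, -0.1, 30.0]] err mm [ 0. -0. -0.]
```

View pics/s7.png

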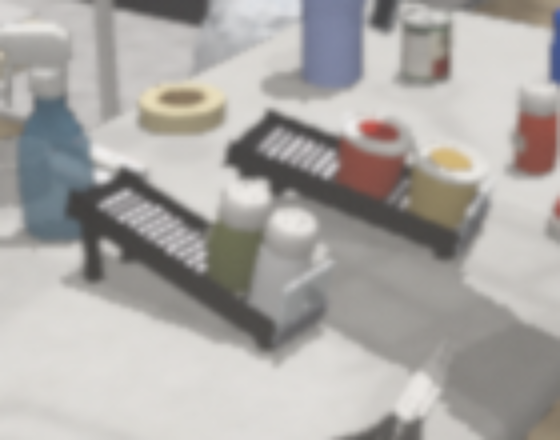

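Both tubs stand in the wide slide, red at crop (375,160) and tan at (445,185). I'll measure the gap later. The red shaker is next.

Emit:
carry_out:
  series:
    - {"slide": [21,-44,-4],"rotation": [0.008,0.062,0.068],"claw": 0}
    - {"slide": [18,-46,-2],"rotation": [0.008,0.062,0.068],"claw": 0}
    - {"slide": [15,-47,-1],"rotation": [0.008,0.062,0.068],"claw": 0}
    - {"slide": [12,-47,1],"rotation": [0.008,0.062,0.068],"claw": 0}
    - {"slide": [0,0,0],"rotation": [0,0,0],"claw": 0}

```text
t: 28.28
tool_pos: [0.4493, -0.2205, 0.1763]
tcp_rot: [0.05, 0.999, 0.002, -0.003]
wrist_force: [-0.5, 1.3, 0.9]
opening: 0.0857
grip_force: 0.0
```

Emit:
carry_out:
  series:
    - {"slide": [0,0,25],"rotation": [0,0,0],"claw": 0}
    - {"slide": [0,0,25],"rotation": [0,0,0],"claw": 0}
    - {"slide": [0,0,0],"rotation": [0,0,0],"claw": 0}

```text
t: 28.65
tool_pos: [0.4484, -0.2167, 0.1264]
tcp_rot: [0.047, 0.999, 0.002, -0.003]
wrist_force: [0.8, 0.1, 0.5]
opening: 0.0854
grip_force: 0.0
```

```bash
python3 - <<'E'
from h import *
np.set_printoptions(precision=4,suppress=True)
q=ori(-.0945)
s=plan([((.45,-.219,.023),q)])
p,w=cloud("top")
def see(l,n):
    c,y=LANE[l];ex=np.array([np.cos(y),np.sin(y)])
    for r in bot.regions_of("top",n)[:2]:
        t=w[r["mask"]];t=t[~np.isnan(t[:,0])];t=t[t[:,2]>np.percentile(t[:,2],95)-.022 if l=="w" else t[:,2]>np.percentile(t[:,2],95)-.014]
        m=(t.min(0)+t.max(0))/2;h=.056 if l=="w" else .086
        d=m[:2]-np.array(c);print(n,round(r["conf"],2),"lane",d@ex+h*np.sin(T14),d@[-ex[1],ex[0]],"z",m[2],np.ptp(t,axis=0))
for a in(("n","white_shaker"),("n","olive_shaker"),("w","tan_tub"),("w","red_tub")): see(*a)
E
```

```text
t 28.65 at [ 0.4484 -0.2167  0.1264] open 0.0854 grip 0.0
-> [ 0.45  -0.219  0.023] 3 rows rot [0.001, -0.002, -0.0] [[-1.0, -1.0, 34.0], [-1.0, -1.0, 35.0], [-0.2, -0.5, 34.4]] err mm [ 0. -0.  0.]
white_shaker 0.83 lane -0.0757612658635282 0.001042524113066602 z 0.10158636847598845 [0.039  0.039  0.0162]
olive_shaker 0.65 lane -0.03156675515089803 0.0020081849338038807 z 0.11269263444403765 [0.0386 0.039  0.0167]
tan_tub 0.75 lane -0.06728904661767555 0.001817472612338973 z 0.0774696666053859 [0.067  0.0674 0.0253]
```

Emit:
carry_out:
  series:
    - {"slide": [-1,-2.5,34],"rotation": [0,-0.005,0],"claw": 0}
    - {"slide": [0,0,35],"rotation": [0,0,0],"claw": 0}
    - {"slide": [0,0,34],"rotation": [0,0,0],"claw": 0}
    - {"slide": [0,0,0],"rotation": [0,0,0],"claw": 0}
    - {"slide": [0,0,0],"rotation": [0,0,0],"claw": 255}

```text
t: 29.52
tool_pos: [0.451, -0.2209, 0.0266]
tcp_rot: [0.048, 0.999, 0.001, 0.002]
wrist_force: [-0.5, 0.1, -0.0]
opening: 0.0698
grip_force: 0.0
```

Emit:
carry_out:
  series:
    - {"slide": [0,0,0],"rotation": [0,0,0],"claw": 255}
    - {"slide": [0,0,0],"rotation": [0,0,0],"claw": 255}
    - {"slide": [0,0,0],"rotation": [0,0,0],"claw": 255}
    - {"slide": [0,0,0],"rotation": [0,0,0],"claw": 255}

```text
t: 30.02
tool_pos: [0.451, -0.2211, 0.0266]
tcp_rot: [0.048, 0.999, 0.0, 0.002]
wrist_force: [-1.2, -0.3, 11.8]
opening: 0.0445
grip_force: 39.3
```

Emit:
carry_out:
  series:
    - {"slide": [0,0,-45],"rotation": [0,0,0],"claw": 255}
    - {"slide": [0,0,-50],"rotation": [0,0,0],"claw": 255}
    - {"slide": [0,0,-50],"rotation": [0,0,0],"claw": 255}
    - {"slide": [0,0,-45],"rotation": [0,0,0],"claw": 255}
    - {"slide": [0,0,0],"rotation": [0,0,0],"claw": 255}

```text
t: 30.65
tool_pos: [0.4511, -0.2217, 0.2187]
tcp_rot: [0.048, 0.999, -0.001, 0.003]
wrist_force: [1.2, 0.4, -1.7]
opening: 0.0441
grip_force: 41.7
```

```bash
sed -i 's/n=((.5710,.1646)/n=((.5770,.1645)/; s/w=((.5315,-.0239)/w=((.5370,-.0230)/' h.py; python3 - <<'E'
from h import *
q=ori(-.0945)
s=plan([((.52,.12,.21),q),lane("n",.017,.13),lane("n",.017,.0293)])
E
```

```text
t 30.65 at [ 0.4511 -0.2217  0.2187] open 0.0441 grip 41.7
-> [0.52 0.12 0.21] 7 rows rot [-0.0, 0.001, -0.0] [[-5.0, 50.0, 1.0], [-5.0, 49.0, 1.0], [-5.0, 50.0, 1.0], [-5.0, 49.0, 1.0], [-5.0, 50.0, 2.0], [-6.0, 49.0, 1.0], [-5.0, 49.7, 1.6]] err mm [ 0.  0. -0.]
-> [0.5626 0.1659 0.1723] 2 rows rot [-0.0, -0.122, -0.0] [[-19.0, 25.0, 19.0], [-16.7, 24.8, 20.8]] err mm [-0.  -0.  -0.1]
-> [0.5869 0.1636 0.0746] 3 rows rot [-0.0, -0.0, -0.0] [[0.0, 0.0, 34.0], [0.0, 0.0, 33.0], [0.0, 0.1, 33.7]] err mm [-0. -0. -0.]
```

Emit:
carry_out:
  series:
    - {"slide": [-5,50,1],"rotation": [0,0,0],"claw": 255}
    - {"slide": [-5,49,1],"rotation": [0,0,0],"claw": 255}
    - {"slide": [-5,50,1],"rotation": [0,0,0],"claw": 255}
    - {"slide": [-5,49,1],"rotation": [0,0,0],"claw": 255}
    - {"slide": [-5,50,2],"rotation": [0,0,0],"claw": 255}

```text
t: 31.28
tool_pos: [0.4982, 0.0253, 0.2094]
tcp_rot: [0.048, 0.999, 0.001, 0.001]
wrist_force: [1.4, -0.8, -1.8]
opening: 0.0444
grip_force: 41.8
```

Emit:
carry_out:
  series:
    - {"slide": [-6,49,1],"rotation": [0,0,0],"claw": 255}
    - {"slide": [-5,50,2],"rotation": [0,0,0],"claw": 255}
    - {"slide": [-19,25,19],"rotation": [0,-0.122,0],"claw": 255}
    - {"slide": [-17,25,21],"rotation": [0,-0.122,0],"claw": 255}
    - {"slide": [0,0,0],"rotation": [0,0,0],"claw": 255}

```text
t: 31.9
tool_pos: [0.5599, 0.1684, 0.1676]
tcp_rot: [0.046, 0.992, -0.005, 0.121]
wrist_force: [-0.4, -0.0, -1.2]
opening: 0.0445
grip_force: 41.8
```

Emit:
carry_out:
  series:
    - {"slide": [0,0,25],"rotation": [0,0,0],"claw": 255}
    - {"slide": [0,0,25],"rotation": [0,0,0],"claw": 255}
    - {"slide": [0,0,0],"rotation": [0,0,0],"claw": 255}

```text
t: 32.28
tool_pos: [0.5731, 0.1653, 0.1197]
tcp_rot: [0.048, 0.992, -0.005, 0.12]
wrist_force: [-0.2, 0.2, -1.2]
opening: 0.0442
grip_force: 41.8
```

```bash
python3 - <<'E'
from h import *
p,w=cloud("scene"); cv2.imwrite("pics/s8.png",cv2.resize(p[150:260,220:360,::-1],None,fx=4,fy=4))
s=plan([lane("n",.017,.0293)])
E
```

```text
t 32.33 at [0.5737 0.1656 0.1209] open 0.044 grip 41.8
-> [0.5869 0.1636 0.0746] 1 rows rot [0.001, -0.001, -0.002] [[-1.8, -0.8, 48.2]] err mm [-0. -0.  0.]
```

View pics/s8.png

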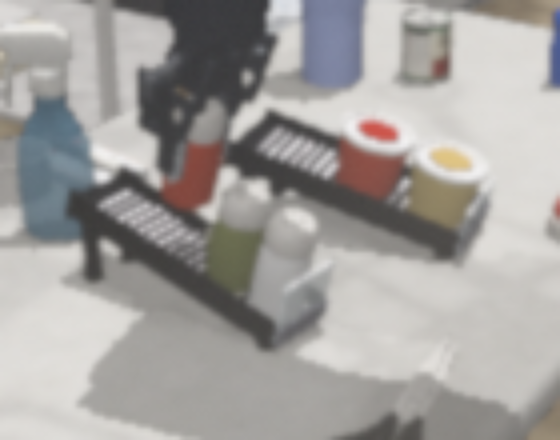

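The red shaker hangs behind the olive one over the lane, aligned with it (crop 195,165). I lower it in stages.

Emit:
carry_out:
  series:
    - {"slide": [-2,-0.5,18],"rotation": [0,0,0],"claw": 255}
    - {"slide": [0,0,18],"rotation": [0,0,0],"claw": 255}
    - {"slide": [0,0,0],"rotation": [0,0,0],"claw": 255}

```text
t: 32.7
tool_pos: [0.5844, 0.1645, 0.0867]
tcp_rot: [0.048, 0.991, -0.005, 0.122]
wrist_force: [0.1, 0.2, -0.8]
opening: 0.0442
grip_force: 41.8
```

```bash
python3 - <<'E'
from h import *
s=plan([lane("n",.017,.0293)]);print(bot.read_state()["wrist_force"])
E
```

```text
t 32.7 at [0.5844 0.1645 0.0867] open 0.0442 grip 41.8
-> [0.5869 0.1636 0.0746] 1 rows rot [0.002, 0.0, -0.002] [[0.5, -0.7, 12.4]] err mm [0. 0. 0.]
[ 0.07180214  0.160474   -0.75256083]
```

Emit:
carry_out:
  series:
    - {"slide": [0,0,7],"rotation": [0,0,0],"claw": 255}
    - {"slide": [0,0,5],"rotation": [0,0,0],"claw": 255}
    - {"slide": [0,0,0],"rotation": [0,0,0],"claw": 255}

```text
t: 33.08
tool_pos: [0.5875, 0.1645, 0.0748]
tcp_rot: [0.047, 0.991, -0.005, 0.122]
wrist_force: [-0.5, -1.1, -1.8]
opening: 0.0442
grip_force: 41.8
```

Emit:
carry_out:
  series:
    - {"slide": [0,0,0],"rotation": [0,0,0],"claw": 100}
    - {"slide": [0,0,0],"rotation": [0,0,0],"claw": 90}
    - {"slide": [0,0,0],"rotation": [0,0,0],"claw": 60}
    - {"slide": [0,0,0],"rotation": [0,0,0],"claw": 30}
    - {"slide": [0,0,0],"rotation": [0,0,0],"claw": 30}

```text
t: 33.7
tool_pos: [0.5876, 0.1646, 0.0749]
tcp_rot: [0.047, 0.991, -0.005, 0.122]
wrist_force: [0.2, -0.3, 1.1]
opening: 0.0752
grip_force: 0.0
```

Emit:
carry_out:
  series:
    - {"slide": [0,0,-30],"rotation": [0,0,0],"claw": 30}
    - {"slide": [0,0,-50],"rotation": [0,0,0],"claw": 30}
    - {"slide": [0,0,-50],"rotation": [0,0,0],"claw": 0}
    - {"slide": [0,0,-40],"rotation": [0,0,0],"claw": 0}
    - {"slide": [0,0,0],"rotation": [0,0,0],"claw": 0}

```text
t: 34.33
tool_pos: [0.5472, 0.1685, 0.243]
tcp_rot: [0.047, 0.991, -0.004, 0.125]
wrist_force: [0.9, 0.7, -0.1]
opening: 0.0854
grip_force: 0.0
```

Emit:
carry_out:
  series:
    - {"slide": [10,45,0],"rotation": [0,0,0],"claw": 0}
    - {"slide": [10,45,0],"rotation": [0,0,0],"claw": 0}
    - {"slide": [10,45,0],"rotation": [0,0,0],"claw": 0}
    - {"slide": [10,45,0],"rotation": [0,0,0],"claw": 0}
    - {"slide": [0,0,0],"rotation": [0,0,0],"claw": 0}

```text
t: 34.95
tool_pos: [0.5241, 0.3534, 0.2286]
tcp_rot: [0.046, 0.992, -0.005, 0.122]
wrist_force: [0.8, 0.2, -0.7]
opening: 0.0852
grip_force: 0.0
```

```bash
python3 - <<'E'
from h import *
np.set_printoptions(precision=4,suppress=True)
p,w=cloud("scene"); a=cv2.resize(p[150:260,220:360],None,fx=4,fy=4)
p,w=cloud("top"); b=cv2.resize(p[110:250,190:430],None,fx=3,fy=3)[:,:]
cv2.imwrite("pics/s9.png",a[:,:,::-1]); cv2.imwrite("pics/t9.png",b[:,:,::-1])
def see(l,n):
    c,y=LANE[l];ex=np.array([np.cos(y),np.sin(y)])
    for r in bot.regions_of("top",n)[:3]:
        t=w[r["mask"]];t=t[~np.isnan(t[:,0])];t=t[t[:,2]>np.percentile(t[:,2],95)-(.022 if l=="w" else .014)]
        m=(t.min(0)+t.max(0))/2;h=.056 if l=="w" else .086
        d=m[:2]-np.array(c);print(n,round(r["conf"],2),"lane",d@ex+h*np.sin(T14),d@[-ex[1],ex[0]],"z",m[2],np.ptp(t,axis=0))
for q in(("n","white_shaker"),("n","olive_shaker"),("n","red_shaker"),("w","tan_tub"),("w","red_tub")): see(*q)
E
```

```text
white_shaker 0.85 lane -0.08080206901768389 0.0004117333252756749 z 0.1021401724095401 [0.0367 0.0391 0.017 ]
white_shaker 0.66 lane -0.17217302536345044 -0.2988377081545001 z 0.03605520131044304 [0.0525 0.0504 0.0197]
olive_shaker 0.76 lane -0.036654595072999965 -0.00010176466541935777 z 0.112530977854848 [0.0392 0.0362 0.0168]
red_shaker 0.82 lane 0.01474283118406616 -0.6106124523804299 z 0.08225083515327036 [0.0396 0.0389 0.0178]
red_shaker 0.58 lane -0.07584680289546104 -0.5814700533114119 z 0.08176229243701394 [0.0363 0.0361 0.0169]
red_shaker 0.51 lane 0.00842042259814871 -0.0007572709066185801 z 0.12456914765880289 [0.0393 0.0349 0.0176]
tan_tub 0.8 lane -0.07431335297377004 0.0021523237895016423 z 0.07747557521328119 [0.0638 0.0673 0.0258]
red_tub 0.81 lane -0.00840851271206655 0.002488287015867121 z 0.09471955485287642 [0.0634 0.0645 0.0251]
```

View pics/s9.png

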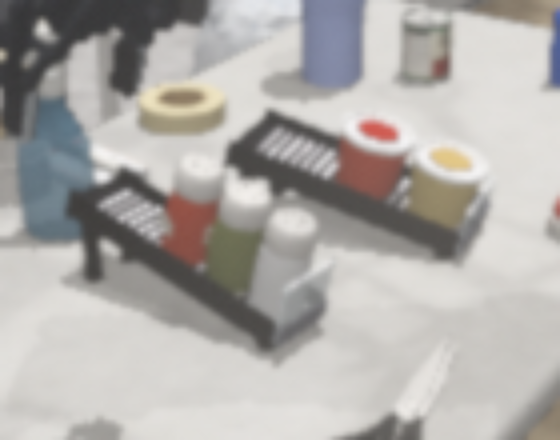

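View pics/t9.png

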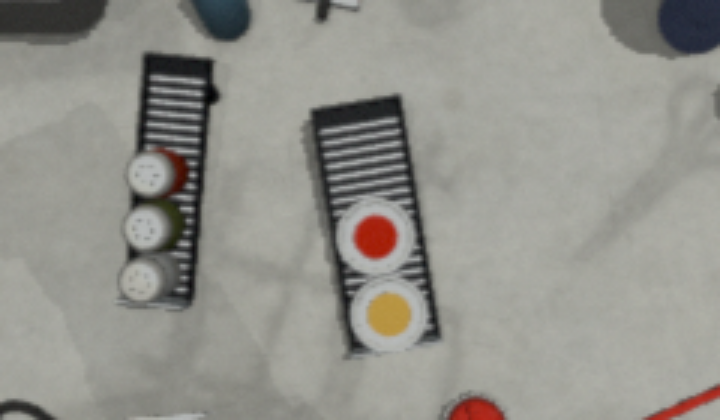

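Both pictures show white, olive and red in the narrow lane and tan then red in the wide lane, all touching and upright. The spacings of 44, 45 and 66 mm match the expected 43, 45 and 66 mm. The arm is clear of everything.

```bash
python3 -c "
from workcell import bot
print(bot.hand_in())"
```

```text
the job is handed in; nothing more can be done
None
```

I handed the job in at about 35 s of the 115 s allowed: by the camera check all five items stand upright and slid home in the order you asked, no bystander was touched, but no verdict came back.

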